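Open the hoof-block hopper and lock its gate open

TASK

Empty the hoof-block hopper into the tray under it: draw the slide gate out by its red handle until it hits its end stop. Then lay the yellow locking bar level and centred in the two blue forked brackets, across the gate between the handle and the hopper, so that the gate stays open. Leave the other things on the bench where they are.

Things in the scene. Friction and masses are not known exactly. Their poses are not given: they have to be found in the camera images.
- gate (a joint): Travel of the hopper's horizontal slide gate, m: 0 = fully shut, 0.140 = drawn out against its end stop; it starts 0 to 0.02 open. It moves along the +y axis of seat. It drags with about 4 N of friction and stays where it is left.
- handle (a point): Grip point of the gate's red handle: an upright plate 70 mm wide (its x), 16 mm thick (its y, the direction of drawing), 64 mm high, on the end of the 120 mm wide steel gate. The point is on its centre, 20 mm below its top edge, 44 mm above the gate plate, 36 mm above the guide rails, 32 mm above the end stop's top. Pinch it front to back from above.
- seat (a point): Centre that the bar will have when it lies in the two blue forked brackets, 162 mm above the bench. x = along the laid bar, y = the way the gate is drawn (away from the hopper), z up. Brackets at x = -90 and +90 mm, 14 mm thick in x; their seats are 12 mm below this point, their ears 33 mm apart in y, reaching 7 mm above it. Handle centre at y = -70 mm with the gate shut, +70 mm fully drawn.
- bar_c (a point): Centre of the yellow locking bar with black ends: square tube 270 mm long (its x), 24 mm wide and high, 0.2 to 0.45 kg, loose on the bench at any yaw. A green tin stands close by its +y side, within 60 mm of mid-length; a small box by its -y side near the -x end, so the place for the fingers must be chosen along the bar.
- tray (a point): Centre of the floor of the black catch tray under the chute, inside 136 x 142 mm, walls 50 mm high; axes as seat.
- block0_c (a point): Centre of the lower light-wood hoof block, 56 x 46 x 22 mm, 60 g, lying in the chute on the gate; it drops into the tray when the gate is drawn.
- block1_c (a point): Centre of the upper darker hoof block, the same size, lying on the first.
- hopper: The fixed hopper stand. Origin on the bench straight below seat, same axes. Chute at y = -235 mm; over it an open-topped bin 163 mm square (168 at its rim), rim 302 mm above the bench: its face is 84 mm from the handle's centre with the gate shut. Guide rails at x = +-68 mm, top 136 mm above the bench; gate plate top 128 mm; end stop at y = 95 mm, 140 mm high.
- bar: The locking bar; origin at the centre of its underside, x along it.
- block0: Lower hoof block; origin at the centre of its underside.
- block1: Upper hoof block; origin at the centre of its underside.
- tin_c (a point): Centre of a full green tin, 56 mm across, 75 mm high, close beside the bar. To be left alone.
- nailbox_c (a point): Centre of a small cardboard box of nails, 36 x 50 x 30 mm (x, y, z), beside the bar near one end. To be left alone.
- horseshoe_c (a point): Centre of a flat steel horseshoe, about 135 mm across and 10 mm high. To be left alone.
- cup_c (a point): Centre of a small copper cup, 52 mm across, 55 mm high, standing just beyond the gate's end stop. To be left alone.
- tub_c (a point): Centre of a white tub, 96 mm across, 110 mm high. To be left alone.
- bottle_c (a point): Centre of a blue bottle, 66 mm across, 190 mm high. To be left alone.
- hammer_grip (a point): Handle of a hammer 280 mm long lying on the bench. To be left alone.
Not all that is in view belongs to the job. Of the things that look like the block1, the smallest one is meant.

How it is judged:
By the outcome, as a careful person would: the job done as asked, in the order asked, and still so for the second after the job is handed in, with the robot touching nothing.
It also fails if it takes over 61 s, if anything falls off the work surface, if the arm or the gripper's body presses on something with over 40 N, if the wrist force passes 120 N, or if a joint passes its speed limit or range.

ROBOT

A 6-joint arm with a two-finger parallel gripper is mounted at the origin on the work surface. World frame = base frame: x ahead of the robot, y to its left, z up, the work surface at z = 0. Lengths are in m, angles in rad, forces in N, time in s.
With the tool pointing down it reaches from about 0.3 to 0.85 m from the base axis. Payload 4.2 kg.
Tool frame: the origin (TCP) lies at the very end of the fingers, on their centre line; the grasp point (between the pads) lies 19 mm behind it (env.pinch_z is the distance from the TCP to the grasp point, in m); z points along the fingers, y is the line along which they close (so a half turn about z gives the same grasp; the last joint's range is limited). The gripper opens to 91 mm and grips with 3 to 60 N. Pads are 32 mm wide; open, the fingers measure 118 mm over their backs; the gripper's body (76 mm by 178 mm) begins 60 mm behind the grasp point.
Start: joints at [1.094, 0.32, 1.565, -0, 1.257, -0.02], TCP at [0.254, 0.516, 0.214] pointing down, gripper open.
Joint ranges: [-3.11, 3.11], [-0.84, 2.01], [0.21, 2.61], [-1.34, 4.49], [0.05, 2.63], [-2.56, 2.56]. Speed limits (rad/s): [2.57, 2.57, 3.14, 3.14, 3.14, 3.14].

INTERFACE

Orientations are given as [roll, pitch, yaw] about the fixed x, y, z axes, in that order (R = Rz(yaw) Ry(pitch) Rx(roll)).
In Python, from plant import env, optics, nets gives the robot as it stands.
- The arm moves only by the tool servo_tool, never from a script. Its argument "motion" is a list that holds one entry, the list of rows, each a list of 7 numbers: the turn, a rotation vector about the tool's x, y, z in rad, then the shift along the tool's x, y, z in mm, then the closure, from -1 (fully open) to 1 (shut), so that 0 is half open. In form: [[[ax, ay, az, x, y, z, fingers], ...]]. A call has 1 to 10 rows; each row is the pose to reach, as a shift and turn from the pose commanded when the call began, along the tool's axes at that moment; what a row does not reach only later rows make up. A row lasts 1/10 s, in which the tool goes at most 50 mm and 8.59 degrees, less where a joint would pass 70% of its speed; a pose out of reach is approached as far as the arm can. A call with a gripper value outside its range is refused whole. The fingers move at their own pace and stop on an object; "newtons" is the grip in N (left out, the last holds). Time passes only in rows, so rows that repeat a pose let the fingers close. It gives the time, the measured TCP pose, the force, the opening and the grip force at its end, in the units of the state.
- env.get_state(): the state, without advancing time (a new reading comes with each control period).
- optics.read_camera(name): name is "scene" or "side" or "wrist"; returns a dict with "frame" (384x512x3 uint8, blue, green, red), "fx", "fy", "cx", "cy" (pixels), "rvec" (rotation vector, rad) and "tvec" (3), from world to camera coordinates, as OpenCV has them. Camera axes: x right, y down, z forward; pixel columns grow to the right and rows downward; lengths in m; the calibration is good to about 2 mm. The wrist camera is an equidistant fisheye: a pixel r from the principal point sees the ray r / f radians off the axis. A picture is of the moment at which its call begins. There is no depth.
- env.job_done(): hands the job in; it is judged then, once.
Trained networks look in the newest picture that a camera, given by its name, has taken for a name from the list of things; names that differ only in an ending like _2 or _b are one class to them, and where a whole thing is asked for, a point or a joint stands for the part that bears it (a point fixed in the world has none). Each returns a list of dicts, best first, with "confidence" (0 to 1); they miss things now and then, are a little off and sometimes report something else, mostly with a low value. They report only what shows in the picture. A call takes as long as a camera call. They do not tell look-alikes from the thing itself.
- nets.find_in(camera, query): "point" ([column, row] in pixels, amid what is visible of it).
- nets.pinpoint(camera, query): "point" ([column, row] in pixels: a listed point, or the origin of a listed thing).
The state is a dict: "clock": time; "q": joint angles; "qd": joint speeds; "joint_torque": joint torques, N m; "tcp_pos": TCP position; "tool_rot": TCP orientation; "ft_force": force on the tool from outside, world axes, zero at the start; "moment": the same for the moment, N m; "finger_gap": opening from 0.0 (shut) to 1.0 (fully open); "gripper_force": force on a finger pad.
Only numpy, scipy, OpenCV 4.12 (cv2) and the standard library are available. Lean on these libraries where they do the work, as an engineer would, in place of code of your own. Each camera call takes 0.05 s, during which the arm holds its last target. There are 200 camera calls.

## Working session

There is one attempt and no reset: what is moved stays moved. The work goes in short steps, Python scripts to look and compute and a tool call to move; the robot and the scene stay as the last step left them, time stands still between calls to the robot, and variables do not carry over. Pictures are saved under pics/ and viewed, at most 10 in all, crops included, and the job is handed in when it is done.

Besides the shell and the picture viewer there is one more tool, called after "Request:" by a JSON object that holds its "name" and its "arguments". servo_tool: Moves the arm, as the interface text tells. Its arguments: {"type":"object","properties":{"motion":{"type":"array"},"newtons":{"type":"number"}},"required":["motion"]}

```bash
mkdir -p pics; cat > h.py <<'E'
import numpy as np, cv2
from plant import env, optics, nets
def cam(n):
    return optics.read_camera(n)
def ray(c,p,fish=False):
    R=cv2.Rodrigues(np.array(c['rvec'],float))[0]; t=np.array(c['tvec'],float).ravel()
    u=np.array([(p[0]-c['cx'])/c['fx'],(p[1]-c['cy'])/c['fy']])
    if fish:
        r=np.linalg.norm(u); d=np.r_[u/max(r,1e-9)*np.sin(r),np.cos(r)]
    else: d=np.r_[u,1]
    return -R.T@t, R.T@(d/np.linalg.norm(d))
def atz(c,p,z,fish=False):
    o,d=ray(c,p,fish); return o+d*(z-o[2])/d[2]
def tri(rs):
    A=sum(np.eye(3)-np.outer(d,d) for o,d in rs); b=sum((np.eye(3)-np.outer(d,d))@o for o,d in rs)
    x=np.linalg.solve(A,b); return x,max(np.linalg.norm(np.cross(x-o,d)) for o,d in rs)
def proj(c,X,fish=False):
    X=np.atleast_2d(np.array(X,float))
    if not fish:
        K=np.array([[c['fx'],0,c['cx']],[0,c['fy'],c['cy']],[0,0,1.]])
        return cv2.projectPoints(X,np.array(c['rvec'],float),np.array(c['tvec'],float),K,None)[0][:,0]
    R=cv2.Rodrigues(np.array(c['rvec'],float))[0]; P=X@R.T+np.array(c['tvec']).ravel()
    r=np.linalg.norm(P[:,:2],axis=1); th=np.arctan2(r,P[:,2]); s=(th/np.maximum(r,1e-9))[:,None]
    return P[:,:2]*s*[c['fx'],c['fy']]+[c['cx'],c['cy']]
E
python3 - <<'E'
from h import *
c={n:cam(n) for n in('scene','side','wrist')}
for n in c: cv2.imwrite(f'pics/{n}0.png',c[n]['frame'])
for q in ['handle','seat','bar_c','tray','block0_c','block1_c','tin_c','nailbox_c','horseshoe_c','cup_c','tub_c','bottle_c','hammer_grip']:
    r={}
    for n in ('scene','side'):
        d=nets.pinpoint(n,q)[:3]; r[n]=d
    print(q,{n:[(np.round(x['point']).tolist(),round(x['confidence'],2)) for x in r[n]] for n in r})
    if r['scene'] and r['side']:
        X,e=tri([ray(c[n],r[n][0]['point']) for n in r]); print('   ',X.round(3),round(e,4))
E
```

```text
handle {'scene': [([307.0, 166.0], 0.7), ([146.0, 198.0], 0.63), ([86.0, 222.0], 0.42)], 'side': [([286.0, 135.0], 0.75)]}
    [0.57  0.133 0.353] 0.1114
seat {'scene': [([172.0, 193.0], 0.62), ([223.0, 200.0], 0.61)], 'side': [([281.0, 144.0], 0.82)]}
    [ 0.558 -0.168  0.171] 0.0013
bar_c {'scene': [([311.0, 159.0], 0.91), ([308.0, 157.0], 0.59), ([171.0, 195.0], 0.49)], 'side': [([260.0, 280.0], 0.97), ([260.0, 282.0], 0.8), ([251.0, 265.0], 0.51)]}
    [0.461 0.313 0.013] 0.0022
tray {'scene': [([106.0, 246.0], 0.82), ([183.0, 222.0], 0.64)], 'side': [([290.0, 142.0], 0.78), ([282.0, 178.0], 0.47)]}
    [ 0.585 -0.411  0.011] 0.0005
block0_c {'scene': [], 'side': []}
block1_c {'scene': [([131.0, 290.0], 0.91), ([87.0, 225.0], 0.63)], 'side': [([328.0, 145.0], 0.76), ([250.0, 142.0], 0.41)]}
    [ 0.558 -0.453 -0.095] 0.1552
tin_c {'scene': [([307.0, 169.0], 0.56)], 'side': [([252.0, 264.0], 0.78), ([322.0, 176.0], 0.55)]}
    [0.503 0.28  0.027] 0.0002
nailbox_c {'scene': [([340.0, 149.0], 0.5), ([178.0, 259.0], 0.28), ([308.0, 167.0], 0.27)], 'side': [([251.0, 316.0], 0.62)]}
    [0.445 0.431 0.006] 0.0009
horseshoe_c {'scene': [([150.0, 185.0], 0.62)], 'side': [([323.0, 174.0], 0.71), ([261.0, 282.0], 0.38)]}
    [ 0.4   -0.25   0.006] 0.0019
cup_c {'scene': [([224.0, 197.0], 0.62)], 'side': [([275.0, 196.0], 0.69)]}
    [ 0.532 -0.021  0.037] 0.0039
tub_c {'scene': [([179.0, 259.0], 0.94)], 'side': [([245.0, 158.0], 0.95)]}
    [ 0.71  -0.194  0.043] 0.0057
bottle_c {'scene': [([295.0, 241.0], 0.75)], 'side': [([194.0, 205.0], 0.96)]}
    [0.762 0.144 0.072] 0.005
hammer_grip {'scene': [([376.0, 135.0], 0.98)], 'side': [([239.0, 371.0], 0.67)]}
    [0.422 0.585 0.006] 0.0
```

```bash
python3 -c "
import cv2,numpy as np
cv2.imwrite('pics/a.png',cv2.resize(np.vstack([cv2.imread('pics/scene0.png'),cv2.imread('pics/side0.png')]),None,fx=.78,fy=.78) if 0 else cv2.imread('pics/scene0.png'))"; ls pics
```

```text
a.png
scene0.png
side0.png
wrist0.png
```

View pics/scene0.png

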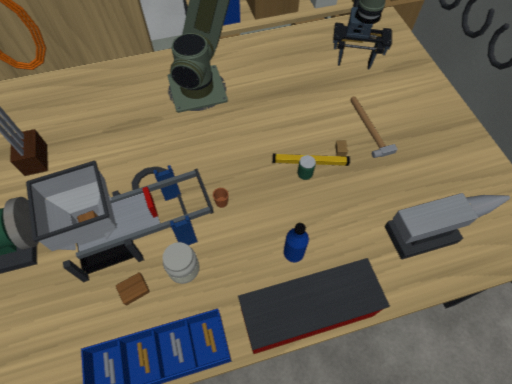

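View pics/side0.png

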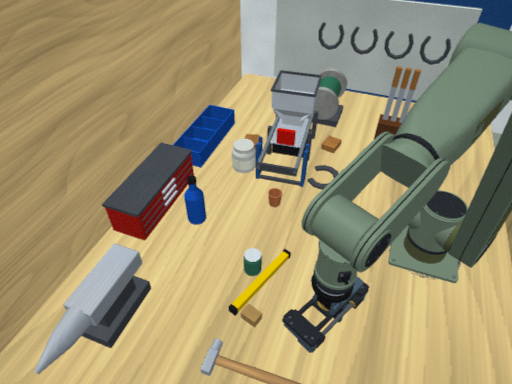

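The scene view shows the hopper's bin at (68,205), the red handle at (150,201), the blue brackets at (168,182) and (183,228), and the cup at (221,197). The yellow bar runs from (273,157) to (349,161), with the tin at (307,168) and the nail box at (341,149). In the side view, the handle is at (286,136) and the bar runs from (233,308) to (288,254).

Look-alikes:
- **Block:** the candidates are (87,216) in the bin, (131,290) on the bench, and side (330,145). The one in the chute is the one I want.
- **Handle:** the only red plate is at (150,201). The toolbox is also red, but it's at (330,330).
- **Bar:** there is only one yellow bar.

```bash
cat >> h.py <<'E'
def blob(f,lo,hi,roi):
    h=cv2.cvtColor(f,cv2.COLOR_BGR2HSV); m=cv2.inRange(h,np.array(lo),np.array(hi)); k=np.zeros_like(m)
    x0,y0,x1,y1=roi; k[y0:y1,x0:x1]=m[y0:y1,x0:x1]
    n,l,s,ce=cv2.connectedComponentsWithStats(k); 
    if n<2: return None
    i=1+np.argmax(s[1:,4]); ys,xs=np.where(l==i); return np.c_[xs,ys].astype(np.float32), ce[i]
E
python3 - <<'E'
from h import *
c={n:cam(n) for n in('scene','side')}
def both(lo,hi,r1,r2):
    a=blob(c['scene']['frame'],lo,hi,r1); b=blob(c['side']['frame'],lo,hi,r2)
    X,e=tri([ray(c['scene'],a[1]),ray(c['side'],b[1])]); print(len(a[0]),len(b[0]),X.round(4),round(e,4)); return a,b,X
H=both((0,150,80),(8,255,255),(130,175,170,225),(270,115,305,150))
for z in(.172,): print(atz(c['scene'],H[0][1],z),atz(c['side'],H[1][1],z))
a=both((22,150,80),(35,255,255),(260,140,360,175),(220,240,300,320))
for n,(p,ce) in zip(('scene','side'),a[:2]):
    w=np.array([atz(c[n],q,.02)[:2] for q in p]); m=w.mean(0); u=np.linalg.svd(w-m)[2][0]; s=(w-m)@u
    print(n,m,np.arctan2(u[1],u[0]),s.min(),s.max(), m+u*(s.min()+s.max())/2)
d=nets.pinpoint('scene','bar_c')
t=blob(c['side']['frame'],(65,80,20),(90,255,255),(240,240,270,280)); print('tin',t[1],atz(c['side'],t[1],.03))
cv2.imwrite('pics/crop.png',np.hstack([cv2.resize(c['scene']['frame'][150:290,20:230],None,fx=2,fy=2,interpolation=2),cv2.resize(c['side']['frame'][65:205,220:350],None,fx=2.8,fy=2,interpolation=2)]))
E
```

```text
181 253 [ 0.5601 -0.2339  0.1607] 0.0012
[ 0.56578331 -0.23287913  0.172     ] [ 0.55645804 -0.21647932  0.172     ]
292 741 [0.4739 0.3527 0.0385] 0.0247
scene [0.48508003 0.3731189 ] 1.2424257188746022 -0.06590328336525723 0.056629354268422874 [0.4835846  0.36872969]
side [0.45890646 0.32071742] 1.2455998686548542 -0.13511952636742391 0.1196796381480958 [0.45643997 0.31340209]
tin [252.2815534  266.93203883] [0.49670478 0.29089044 0.03      ]
```

View pics/crop.png

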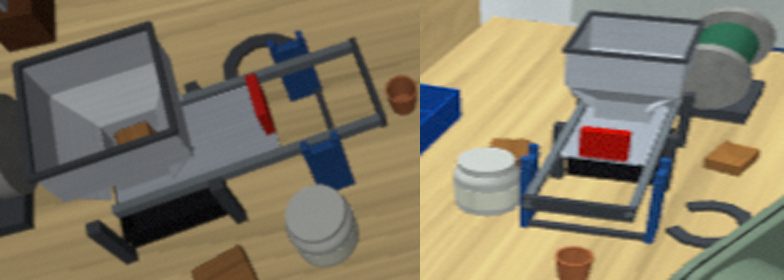

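The crop confirms it: the red handle plate stands across the gate between the rails, with the blue forks in front of it and a block visible in the chute.

```bash
cat >> h.py <<'E'
from scipy.spatial.transform import Rotation as Ro
def go(pos,yaw=None,R=None):
    s=env.get_state(); R0=Ro.from_euler('xyz',s['tool_rot']).as_matrix()
    if R is None:
        R=min([Ro.from_euler('xyz',[np.pi,0,yaw+k*np.pi]).as_matrix() for k in(0,1)],key=lambda M:np.arccos(np.clip((np.trace(R0.T@M)-1)/2,-1,1)))
    a=Ro.from_matrix(R0.T@R).as_rotvec(); d=R0.T@(np.array(pos)-s['tcp_pos'])*1000
    print('row',a.round(3).tolist(),d.round(1).tolist(),'| at',np.round(s['tcp_pos'],4),np.round(s['tool_rot'],3),'t',round(s['clock'],2),'q6',round(s['q'][5],2))
E
python3 - <<'E'
from h import *
go([.552,-.12,.36],.11)
print(env.get_state()['q'])
E
```

```text
row [0.0, 0.0, -0.567] [-548.4, -439.2, -146.1] | at [0.2536 0.5161 0.214 ] [3.141 0.    2.685] t 1.6 q6 -0.02
[ 1.09406489e+00  3.19554607e-01  1.56448786e+00  2.05508590e-06
  1.25740509e+00 -1.99550172e-02]
```

Request:
{"name": "servo_tool", "arguments": {"motion": [[[0, 0, 0, 0, 0, -100, -1], [0, 0, 0, 0, 0, -146, -1], [0, 0, -0.567, -548, -439, -146, -1], [0, 0, -0.567, -548, -439, -146, -1], [0, 0, -0.567, -548, -439, -146, -1], [0, 0, -0.567, -548, -439, -146, -1], [0, 0, -0.567, -548, -439, -146, -1], [0, 0, -0.567, -548, -439, -146, -1], [0, 0, -0.567, -548, -439, -146, -1], [0, 0, -0.567, -548, -439, -146, -1]]]}}

```text
clock: 2.6
tcp_pos: [0.4199, 0.1611, 0.34]
tool_rot: [3.141, 0.001, -3.031]
ft_force: [1.1, 0.2, 0.4]
finger_gap: 0.998
gripper_force: 0.0
```

```bash
python3 - <<'E'
from h import *
go([.552,-.12,.36],.11)
E
```

```text
row [0.0, 0.001, 0.0] [-100.3, -293.9, -20.1] | at [0.4199 0.1611 0.34  ] [ 3.141e+00  1.000e-03 -3.031e+00] t 2.6 q6 -1.34
```

Request:
{"name": "servo_tool", "arguments": {"motion": [[[0, 0, 0, -95, -280, -20, -1], [0, 0, 0, -95, -280, -20, -1], [0, 0, 0, -95, -280, -20, -1], [0, 0, 0, -95, -280, -20, -1], [0, 0, 0, -95, -280, -20, -1], [0, 0, 0, -95, -280, -20, -1], [0, 0, 0, -95, -280, -20, -1], [0, 0, 0, -95, -280, -20, -1], [0, 0, 0, -95, -280, -20, -1]]]}}

```text
clock: 3.5
tcp_pos: [0.5443, -0.104, 0.3596]
tool_rot: [3.141, -0.0, -3.031]
ft_force: [1.2, 0.3, 0.2]
finger_gap: 1.001
gripper_force: 0.0
```

```bash
python3 - <<'E'
from h import *
go([.552,-.12,.36],.11)
c=cam('wrist'); f=c['frame']
o,d=ray(c,(c['cx'],c['cy']),True); print('cam',o.round(3),d.round(3))
for q in ['handle','seat','tray','block1_c','cup_c']: print(q,[(np.round(x['point'],1).tolist(),round(x['confidence'],2)) for x in nets.pinpoint('wrist',q)[:3]])
# predicted from prior
S=np.array([.558,-.168,.162]); a=.11; ex=np.array([np.cos(a),np.sin(a),0]); ey=np.array([-np.sin(a),np.cos(a),0]); ez=np.array([0,0,1])
for x,y,z,n in [(0,0,0,'seat'),(0,-.07,.01,'hnd'),(-.09,.0165,.007,'e'),(-.09,-.0165,.007,'e'),(.09,.0165,.007,'e'),(.09,-.0165,.007,'e'),(-.068,.095,-.022,'s'),(.068,.095,-.022,'s')]:
    p=proj(c,S+x*ex+y*ey+z*ez,True)[0]; print(n,p.round(1)); cv2.circle(f,tuple(int(v) for v in p),2,(255,0,255),-1)
cv2.imwrite('pics/w1.png',f)
E
```

```text
row [0.001, -0.0, 0.001] [-5.9, -16.8, -0.4] | at [ 0.5443 -0.104   0.3596] [ 3.141 -0.    -3.031] t 3.5 q6 -1.89
cam [ 0.47  -0.112  0.53 ] [ 0.261  0.029 -0.965]
handle [([152.5, 174.6], 0.58)]
seat []
tray []
block1_c [([80.4, 64.5], 0.77)]
cup_c [([300.3, 150.5], 0.61)]
seat [204.9 173.3]
hnd [150.9 175.4]
e [215.4 102. ]
e [188.8 102.9]
e [219.5 240. ]
e [195.5 239.5]
s [278.7 118.9]
s [277.  217.2]
```

View pics/w1.png

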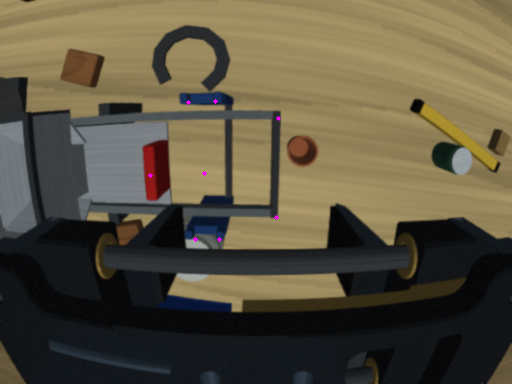

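The wrist view shows the red handle at (156,170), the left bracket at (205,99), the right bracket at about (210,215), the end stop at column 277 and the cup at (302,150). My projected model points fall on these parts. I'll measure the gate opening, then move in.

```bash
python3 - <<'E'
from h import *
c=cam('wrist')
S=np.array([.558,-.168,.162]); a=.11; M=np.array([[np.cos(a),np.sin(a),0],[-np.sin(a),np.cos(a),0],[0,0,1]])
p,ce=blob(c['frame'],(0,120,60),(8,255,255),(130,120,190,215))
print(len(p),ce)
print('edges x',p[:,0].min(),p[:,0].max(),p[:,1].min(),p[:,1].max())
for r in (150,170,190):
    x=p[p[:,1]==r][:,0]; print(r,x.min(),x.max(),'back top y',M@(atz(c,(x.min()-.5,r),.192,True)-S),'front low',M@(atz(c,(x.max()+.5,r),.128,True)-S))
for y in (p[:,1].min(),p[:,1].max()):
    x=np.median(p[p[:,1]==y][:,0]); print(M@(atz(c,(x,y),.19,True)-S))
H=S+M.T@np.array([0,-.07,.0]); 
E
```

```text
752 [151.48005319 170.41356383]
edges x 143.0 166.0 140.0 199.0
150 143.0 155.0 back top y [-0.03557454 -0.07148891  0.03      ] front low [-0.02637567 -0.07717536 -0.034     ]
170 145.0 156.0 back top y [-0.0108816  -0.07076219  0.03      ] front low [ 0.00264643 -0.07764439 -0.034     ]
190 146.0 165.0 back top y [ 0.01446651 -0.07182137  0.03      ] front low [ 0.03244369 -0.06610647 -0.034     ]
[-0.04662359 -0.04623719  0.028     ]
[ 0.02671111 -0.06428192  0.028     ]
```

```bash
python3 - <<'E'
from h import *
go([.557,-.2058,.155],.11)
E
```

```text
row [-0.0, 0.0, 0.001] [-1.0, -102.3, 204.8] | at [ 0.5446 -0.1042  0.3598] [-3.142  0.    -3.03 ] t 3.85 q6 -1.89
```

Request:
{"name": "servo_tool", "arguments": {"motion": [[[0, 0, 0, -1, -50, 0, -1], [0, 0, 0, -1, -90, 20, -1], [0, 0, 0, -1, -102, 60, -1], [0, 0, 0, -1, -102, 110, -1], [0, 0, 0, -1, -102, 155, -1], [0, 0, 0, -1, -102, 185, -1], [0, 0, 0, -1, -102, 205, -1], [0, 0, 0, -1, -102, 205, -1], [0, 0, 0, -1, -102, 205, -1], [0, 0, 0, -1, -102, 205, -1]]]}}

```text
clock: 4.85
tcp_pos: [0.5581, -0.2065, 0.1564]
tool_rot: [-3.14, 0.003, -3.031]
ft_force: [0.1, -0.7, 0.7]
finger_gap: 0.999
gripper_force: 0.0
```

Request:
{"name": "servo_tool", "arguments": {"motion": [[[0, 0, 0, 0, 0, 0, 0.3], [0, 0, 0, 0, 0, 0, 0.5], [0, 0, 0, 0, 0, 0, 0.8], [0, 0, 0, 0, 0, 0, 1], [0, 0, 0, 0, 0, 0, 1], [0, 0, 0, 0, 0, 0, 1], [0, 0, 0, 0, 0, 0, 1], [0, 0, 0, 0, 0, 0, 1]]], "newtons": 25}}

```text
clock: 5.65
tcp_pos: [0.5576, -0.2069, 0.1552]
tool_rot: [-3.14, 0.002, -3.031]
ft_force: [0.0, -5.7, 3.2]
finger_gap: 0.329
gripper_force: 2.2
```

Request:
{"name": "servo_tool", "arguments": {"motion": [[[0, 0, 0, 0, 0, 0, 1], [0, 0, 0, 0, 0, 0, 1], [0, 0, 0, 0, 0, 0, 1], [0, 0, 0, 0, 0, 0, 1], [0, 0, 0, 0, 0, 0, 1]]], "newtons": 25}}

```text
clock: 6.15
tcp_pos: [0.5576, -0.2065, 0.1552]
tool_rot: [-3.141, 0.002, -3.032]
ft_force: [0.8, -4.7, 5.5]
finger_gap: 0.173
gripper_force: 25.0
```

Request:
{"name": "servo_tool", "arguments": {"motion": [[[0, 0, 0, 0, 15, 0, 1], [0, 0, 0, 0, 30, 0, 1], [0, 0, 0, 0, 45, 0, 1], [0, 0, 0, 0, 60, 0, 1], [0, 0, 0, 0, 75, 0, 1], [0, 0, 0, 0, 88, 0, 1], [0, 0, 0, 0, 98, 0, 1], [0, 0, 0, 0, 103, 0, 1], [0, 0, 0, 0, 105, 0, 1], [0, 0, 0, 0, 105, 0, 1]]]}}

```text
clock: 7.15
tcp_pos: [0.5473, -0.1027, 0.1552]
tool_rot: [-3.139, 0.004, -3.032]
ft_force: [3.8, -7.3, 3.0]
finger_gap: 0.172
gripper_force: 25.0
```

Request:
{"name": "servo_tool", "arguments": {"motion": [[[0, 0, 0, 0, 2, 0, 1], [0, 0, 0, 0, 4, 0, 1], [0, 0, 0, 0, 5, 0, 1], [0, 0, 0, 0, 6, 0, 1], [0, 0, 0, 0, 6, 0, 1]]]}}

```text
clock: 7.65
tcp_pos: [0.5473, -0.1027, 0.1552]
tool_rot: [-3.128, 0.004, -3.03]
ft_force: [6.2, -25.2, 0.8]
finger_gap: 0.179
gripper_force: 25.0
```

Request:
{"name": "servo_tool", "arguments": {"motion": [[[0, 0, 0, 0, 1, 0, 1], [0, 0, 0, 0, 2, 0, 1], [0, 0, 0, 0, 2, 0, 1]]]}}

```text
clock: 7.95
tcp_pos: [0.5473, -0.1027, 0.1551]
tool_rot: [-3.124, 0.004, -3.029]
ft_force: [6.1, -30.3, -1.6]
finger_gap: 0.176
gripper_force: 25.0
```

Request:
{"name": "servo_tool", "arguments": {"motion": [[[0, 0, 0, 0, -8, 0, 1], [0, 0, 0, 0, -8, 0, 0], [0, 0, 0, 0, -8, 0, -0.3], [0, 0, 0, 0, -8, 0, -0.3], [0, 0, 0, 0, -8, 0, -0.3], [0, 0, 0, 0, -8, -50, -0.3], [0, 0, 0, 0, -8, -100, -0.3], [0, 0, 0, 0, -8, -150, -0.3], [0, 0, 0, 0, -8, -205, -0.3], [0, 0, 0, 0, -8, -205, -0.3]]]}}

```text
clock: 8.95
tcp_pos: [0.5473, -0.1016, 0.3667]
tool_rot: [-3.138, 0.012, -3.03]
ft_force: [0.7, -0.9, -0.4]
finger_gap: 0.647
gripper_force: 0.0
```

Request:
{"name": "servo_tool", "arguments": {"motion": [[[0, 0, 0, 0, 0, 0, -0.3], [0, 0, 0, 0, 0, 0, -0.3], [0, 0, 0, 0, 0, 0, -0.3]]]}}

```text
clock: 9.25
tcp_pos: [0.5446, -0.1015, 0.3573]
tool_rot: [3.14, -0.004, -3.031]
ft_force: [0.0, 0.7, 0.2]
finger_gap: 0.649
gripper_force: 0.0
```

```bash
python3 - <<'E'
from h import *
c=cam('wrist'); f=c['frame']; s=cam('scene'); d=cam('side')
st=env.get_state(); print(st['tcp_pos'],st['clock'])
for q in ['block0_c','block1_c','tray']:
  for n in('scene','side','wrist'): print(q,n,[(np.round(x['point'],1).tolist(),round(x['confidence'],2)) for x in nets.pinpoint(n,q)[:4]])
g=cv2.resize(f[60:280,60:360],None,fx=2.6,fy=2.6,interpolation=2)
cv2.imwrite('pics/w2.png',g)
cv2.imwrite('pics/c2.png',np.hstack([cv2.resize(s['frame'][150:290,20:230],None,fx=2,fy=2,interpolation=2),cv2.resize(d['frame'][65:205,220:350],None,fx=2.8,fy=2,interpolation=2)]))
E
```

```text
[ 0.54506582 -0.10166811  0.35809181] 9.4
block0_c scene [([110.9, 239.9], 0.44), ([192.4, 181.2], 0.29)]
block0_c side []
block0_c wrist [([106.2, 153.2], 0.79)]
block1_c scene [([129.4, 290.9], 0.65), ([94.3, 245.2], 0.39), ([293.6, 239.0], 0.18)]
block1_c side [([330.7, 146.8], 0.79), ([251.1, 141.9], 0.61)]
block1_c wrist [([82.2, 152.5], 0.78), ([78.6, 65.1], 0.7)]
tray scene [([107.3, 245.2], 0.76)]
tray side [([291.6, 143.0], 0.81)]
tray wrist [([97.8, 154.4], 0.64)]
```

View pics/w2.png

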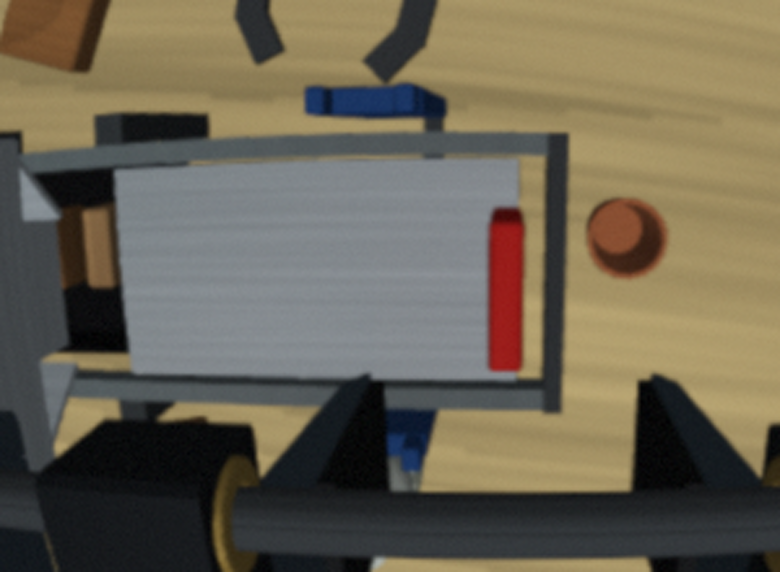

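View pics/c2.png

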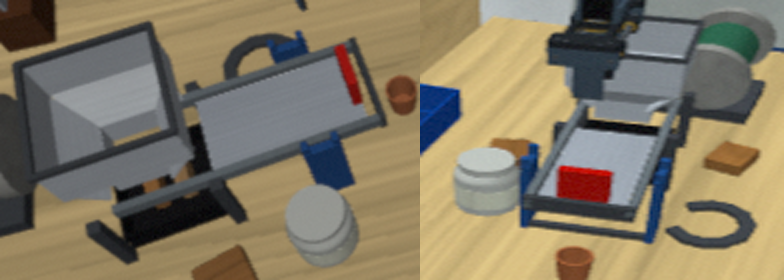

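The gate is fully out: the handle is next to the end stop at (505,290) in the wrist crop. Both blocks, light and dark, are in the tray under the chute at (80,245). The left fork's ears are at (318,100) and (425,100). I'll use these to refine the seat pose.

```bash
python3 - <<'E'
from h import *
c=cam('wrist'); S=np.array([.554,-.170,.162]); a=.11; M=np.array([[np.cos(a),np.sin(a),0],[-np.sin(a),np.cos(a),0],[0,0,1]])
for n,u,v,z in [('earL in',330,100,.169),('earR in',412,98,.169),('earL out',307,100,.169),('earL toprow',318,87,.169),('earL botrow',318,116,.169),('hnd back',491,300,.192),('hnd front',521,300,.192),('hnd x-',506,222,.192),('hnd x+',506,370,.192),('stop in',545,280,.14),('stop out',563,280,.14),
 ('rail- out stop',555,134,.14),('rail+ out stop',552,411,.14),('rail- in @gate',200,157,.136),('rail- in far',500,154,.136),('rail+ in',130,371,.136),('rail+ in far',500,382,.136),('gate back -x',116,170,.128),('gate back +x',130,374,.128),('gate front -x',519,160,.128),('gate front +x',516,381,.128)]:
    print(n,(M@(atz(c,(u/2.6+59.7,v/2.6+59.7),z,True)-S)*1000).round(1)[:2])
p,ce=blob(c['frame'],(105,120,40),(125,255,255),(170,85,245,112)); print(p.min(0),p.max(0))
E
```

```text
earL in [-90.4 -15.6]
earR in [-89.9  23.4]
earL out [-90.9 -26.9]
earL toprow [-96.9 -21.4]
earL botrow [-83.  -21.6]
hnd back [ 1.2 60.2]
hnd front [ 1.2 73.7]
hnd x- [-34.  67.]
hnd x+ [34.2 66.9]
stop in [ 2.5 86.8]
stop out [ 2.4 96. ]
rail- out stop [-72.4  91.2]
rail+ out stop [74.5 91.4]
rail- in @gate [-65.6 -96.9]
rail- in far [-62.   63.7]
rail+ in [  55.  -153.7]
rail+ in far [59.2 63.3]
gate back -x [ -61.5 -154.2]
gate back +x [  59.5 -158.5]
gate front -x [-58.6  73.4]
gate front +x [61.4 72. ]
[179.  92.] [230. 103.]
```

```bash
python3 - <<'E'
from h import *
go([.476,.358,.28],R=Ro.from_euler('xyz',[np.pi,0,1.245]).as_matrix())
E
```

```text
row [0.0, 0.0, 2.007] [18.4, 464.7, 79.6] | at [ 0.5454 -0.1018  0.3596] [ 3.142  0.    -3.031] t 9.9 q6 -1.89
```

Request:
{"name": "servo_tool", "arguments": {"motion": [[[0, 0, 2.007, 18, 465, 80, -0.3], [0, 0, 2.007, 18, 465, 80, -0.3], [0, 0, 2.007, 18, 465, 80, -0.3], [0, 0, 2.007, 18, 465, 80, -0.3], [0, 0, 2.007, 18, 465, 80, -0.3], [0, 0, 2.007, 18, 465, 80, -0.3], [0, 0, 2.007, 18, 465, 80, -0.3], [0, 0, 2.007, 18, 465, 80, -0.3], [0, 0, 2.007, 18, 465, 80, -0.3], [0, 0, 2.007, 18, 465, 80, -0.3]]]}}

```text
clock: 10.9
tcp_pos: [0.4777, 0.3497, 0.2813]
tool_rot: [3.141, -0.0, 1.862]
ft_force: [1.0, 0.7, 0.9]
finger_gap: 0.653
gripper_force: 0.0
```

```bash
python3 - <<'E'
from h import *
go([.476,.358,.28],R=Ro.from_euler('xyz',[np.pi,0,1.245]).as_matrix())
E
```

```text
row [0.001, -0.0, 0.617] [8.5, 0.8, 1.3] | at [0.4777 0.3497 0.2813] [ 3.141 -0.     1.862] t 10.9 q6 0.32
```

Request:
{"name": "servo_tool", "arguments": {"motion": [[[0, 0, 0.507, 0, 0, 0, -0.3], [0, 0, 0.507, 0, 0, 0, -0.3], [0, 0, 0.507, 0, 0, 0, -0.3], [0, 0, 0.507, 0, 0, 0, -0.3], [0, 0, 0.507, 0, 0, 0, -0.3], [0, 0, 0.507, 0, 0, 0, -0.3], [0, 0, 0.507, 0, 0, 0, -0.3]]]}}

```text
clock: 11.6
tcp_pos: [0.4782, 0.3478, 0.2815]
tool_rot: [3.142, -0.0, 1.361]
ft_force: [-0.2, 0.4, -0.6]
finger_gap: 0.651
gripper_force: 0.0
```

```bash
python3 - <<'E'
from h import *
c=cam('wrist'); f=c['frame']
go([.476,.358,.28],R=Ro.from_euler('xyz',[np.pi,0,1.245]).as_matrix())
C=np.array([.461,.313,.024]); b=1.245; u=np.array([np.cos(b),np.sin(b),0]);v=np.array([-np.sin(b),np.cos(b),0])
for s in(-.135,0,.048,.135):
  for t in(-.012,.012):
    p=proj(c,C+s*u+t*v,True)[0]; print(s,t,p.round(1)); cv2.circle(f,tuple(int(k) for k in p),1,(255,0,255),-1)
for q in ['bar_c','tin_c','nailbox_c']:
  for x in nets.pinpoint('wrist',q)[:2]: print(q,np.round(x['point'],1),round(x['confidence'],2),atz(c,x['point'],{'b':.012,'t':.0375,'n':.015}[q[0]],True).round(4))
cv2.imwrite('pics/w3.png',f)
E
```

```text
row [0.0, -0.0, 0.116] [9.5, -4.2, 1.4] | at [0.4782 0.3478 0.2814] [ 3.142 -0.     1.361] t 11.65 q6 0.82
-0.135 -0.012 [248.4 264.2]
-0.135 0.012 [233.9 262.6]
0 -0.012 [258.1 185.3]
0 0.012 [242.1 183.5]
0.048 -0.012 [261.9 153.6]
0.048 0.012 [245.5 151.7]
0.135 -0.012 [269.2  94. ]
0.135 0.012 [252.4  92. ]
bar_c [250.7 180.6] 0.74 [0.4623 0.3156 0.012 ]
bar_c [249.5 181.4] 0.67 [0.4603 0.3148 0.012 ]
tin_c [282.1 207.7] 0.72 [0.5007 0.2717 0.0375]
tin_c [407. 372.] 0.63 [ 0.7264 -0.2103  0.0375]
nailbox_c [220.8 103.9] 0.84 [0.4442 0.4383 0.015 ]
nailbox_c [404.3 372.2] 0.68 [ 0.7311 -0.241   0.015 ]
```

View pics/w3.png

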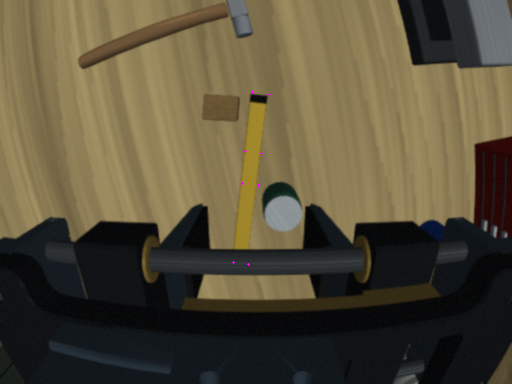

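The bar lies from (259,96) down to about (241,255), the tin is at (283,207) and the nail box at (221,107). The predicted dots fall on the bar. I'll refine it with the yellow mask.

```bash
python3 - <<'E'
from h import *
c=cam('wrist')
p,ce=blob(c['frame'],(20,120,60),(36,255,255),(225,80,280,245))
C=np.array([.461,.313]); b=1.245; u=np.array([np.cos(b),np.sin(b)]);v=np.array([-np.sin(b),np.cos(b)])
w=np.array([atz(c,q,.024,True)[:2] for q in p])-C; s,t=w@u,w@v
print('end of yellow',s.max())
for lo in np.arange(-.06,.12,.02):
    k=(s>lo)&(s<lo+.02); print(round(lo+.01,3),(np.percentile(t[k],[2,98])*1000).round(1))
f=c['frame']; g=cv2.cvtColor(f,cv2.COLOR_BGR2GRAY)
q=[proj(c,np.r_[C+u*x,.024],True)[0] for x in np.arange(.1,.16,.004)]
print([(round(x,3),int(g[int(round(k[1])),int(round(k[0]))])) for x,k in zip(np.arange(.1,.16,.004),q)])
go(np.r_[C+.04*u,.2],R=Ro.from_euler('xyz',[np.pi,0,1.245]).as_matrix())
E
```

```text
end of yellow 0.1217978294332711
-0.05 [-9.  15.6]
-0.03 [-8.9 15.8]
-0.01 [-9.3 15.2]
0.01 [-9.2 15.4]
0.03 [-9.2 15.4]
0.05 [-9.5 15.3]
0.07 [-9.2 15.3]
0.09 [-9.3 15.3]
0.11 [-9.7 15. ]
[(np.float64(0.1), 133), (np.float64(0.104), 131), (np.float64(0.108), 136), (np.float64(0.112), 134), (np.float64(0.116), 134), (np.float64(0.12), 99), (np.float64(0.124), 17), (np.float64(0.128), 12), (np.float64(0.132), 54), (np.float64(0.136), 114), (np.float64(0.14), 114), (np.float64(0.144), 111), (np.float64(0.148), 112), (np.float64(0.152), 111), (np.float64(0.156), 110)]
row [0.0, -0.0, 0.116] [2.1, -4.9, 81.4] | at [0.4781 0.3479 0.2814] [ 3.142 -0.     1.361] t 11.85 q6 0.82
```

```bash
python3 - <<'E'
from h import *
go([.470,.349,.004],R=Ro.from_euler('xyz',[np.pi,0,1.245]).as_matrix())
E
```

```text
row [0.0, -0.0, 0.116] [-0.6, -8.2, 277.4] | at [0.4781 0.3479 0.2814] [ 3.142 -0.     1.361] t 11.85 q6 0.82
```

Request:
{"name": "servo_tool", "arguments": {"motion": [[[0, 0, 0.116, -1, -8, 40, -0.3], [0, 0, 0.116, -1, -8, 85, -0.3], [0, 0, 0.116, -1, -8, 130, -0.3], [0, 0, 0.116, -1, -8, 170, -0.3], [0, 0, 0.116, -1, -8, 205, -0.3], [0, 0, 0.116, -1, -8, 230, -0.3], [0, 0, 0.116, -1, -8, 240, -0.3], [0, 0, 0.116, -1, -8, 240, -0.3], [0, 0, 0.116, -1, -8, 240, -0.3]]]}}

```text
clock: 12.75
tcp_pos: [0.471, 0.3492, 0.0426]
tool_rot: [3.14, -0.002, 1.245]
ft_force: [0.8, 0.3, 0.6]
finger_gap: 0.653
gripper_force: 0.0
```

```bash
python3 - <<'E'
from h import *
go([.470,.349,.004],R=Ro.from_euler('xyz',[np.pi,0,1.245]).as_matrix())
E
```

```text
row [0.001, -0.002, -0.0] [-0.6, -0.9, 38.6] | at [0.471  0.3492 0.0426] [ 3.140e+00 -2.000e-03  1.245e+00] t 12.75 q6 0.94
```

Request:
{"name": "servo_tool", "arguments": {"motion": [[[0, 0, 0, 0, -1, 15, -0.3], [0, 0, 0, 0, -1, 28, -0.3], [0, 0, 0, 0, -1, 36, -0.3], [0, 0, 0, 0, -1, 37, -0.3], [0, 0, 0, 0, -1, 37, 0.2], [0, 0, 0, 0, -1, 37, 0.6], [0, 0, 0, 0, -1, 37, 1], [0, 0, 0, 0, -1, 37, 1], [0, 0, 0, 0, -1, 37, 1], [0, 0, 0, 0, -1, 37, 1]]], "newtons": 45}}

```text
clock: 13.75
tcp_pos: [0.4696, 0.349, 0.0047]
tool_rot: [3.141, -0.001, 1.245]
ft_force: [0.5, 0.3, 1.4]
finger_gap: 0.26
gripper_force: 45.0
```

Request:
{"name": "servo_tool", "arguments": {"motion": [[[0, 0, 0, 0, 0, 0, 1], [0, 0, 0, 0, 0, 0, 1], [0, 0, 0, 0, 0, 0, 1]]]}}

```text
clock: 14.05
tcp_pos: [0.4697, 0.349, 0.0047]
tool_rot: [3.141, -0.001, 1.245]
ft_force: [2.1, -0.8, 3.2]
finger_gap: 0.257
gripper_force: 45.0
```

Request:
{"name": "servo_tool", "arguments": {"motion": [[[0, 0, 0, 0, 0, -4, 1], [0, 0, 0, 0, 0, -12, 1], [0, 0, 0, 0, 0, -25, 1], [0, 0, 0, 0, 0, -50, 1], [0, 0, 0, 0, 0, -90, 1], [0, 0, 0, 0, 0, -130, 1], [0, 0, 0, 0, 0, -175, 1], [0, 0, 0, 0, 0, -215, 1], [0, 0, 0, 0, 0, -245, 1], [0, 0, 0, 0, 0, -255, 1]]], "newtons": 60}}

```text
clock: 15.05
tcp_pos: [0.47, 0.3497, 0.264]
tool_rot: [3.137, -0.006, 1.245]
ft_force: [0.7, -0.5, -3.7]
finger_gap: 0.255
gripper_force: 60.0
```

```bash
python3 - <<'E'
from h import *
c=cam('wrist'); f=c['frame']
S=np.array([.5542,-.1723,.162]); a=.105; ex=np.array([np.cos(a),np.sin(a),0]); 
# grasp is +40mm along bar u; placed with u=ex
go(np.r_[(S+.04*ex)[:2],.26],R=Ro.from_euler('xyz',[np.pi,0,a]).as_matrix())
st=env.get_state(); T=st['tcp_pos']; b=st['tool_rot'][2]
p,ce=blob(f,(20,120,60),(36,255,255),(150,20,350,384)); print(p.min(0),p.max(0))
u=np.array([np.cos(b),np.sin(b),0]); v=np.array([-u[1],u[0],0])
for s in(-.175,-.04,.095):
  for t in(-.012,.012):
    q=proj(c,T+[0,0,.0193]+s*u+t*v,True)[0]; print(s,t,q.round(1))
    q=proj(c,T+[0,0,.0193]+s*u+t*v,True)[0]; cv2.circle(f,tuple(int(k) for k in q),1,(255,0,255),-1)
d=cam('side')['frame']; cv2.imwrite('pics/w4.png',np.hstack([f[:,100:420],d[100:384,100:400].copy() if 0 else cv2.copyMakeBorder(d[120:384,100:420],0,120,0,0,0)]))
E
```

```text
row [0.0, -0.007, 1.14] [-450.7, 283.4, 2.0] | at [0.4699 0.3496 0.2634] [ 3.138 -0.006  1.245] t 15.1 q6 0.95
[231.  88.] [280. 249.]
-0.175 -0.012 [270.6 413.3]
-0.175 0.012 [243.5 413.4]
-0.04 -0.012 [276.7 299.7]
-0.04 0.012 [238.2 299.9]
0.095 -0.012 [281.5  68. ]
0.095 0.012 [234.   67.9]
```

View pics/w4.png

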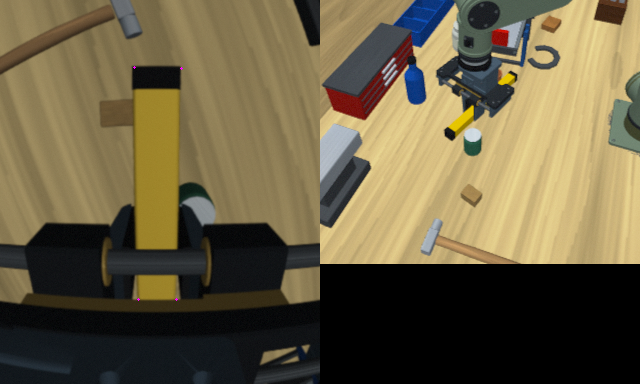

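The bar is gripped level: its black end in the wrist view, at (156,67) in the crop, meets the predicted dots. The side view shows the tin, box and hammer still in place. Next I'll carry it over the brackets.

Request:
{"name": "servo_tool", "arguments": {"motion": [[[0, -0.006, 1.14, -30, 18, 0, 1], [0, -0.006, 1.14, -70, 43, 0, 1], [0, -0.006, 1.14, -110, 68, 0, 1], [0, -0.006, 1.14, -150, 94, 0, 1], [0, -0.006, 1.14, -190, 120, 0, 1], [0, -0.006, 1.14, -230, 145, 0, 1], [0, -0.006, 1.14, -270, 170, 0, 1], [0, -0.006, 1.14, -310, 195, 0, 1], [0, -0.006, 1.14, -350, 220, 0, 1], [0, -0.006, 1.14, -380, 240, 0, 1]]]}}

```text
clock: 16.15
tcp_pos: [0.5736, -0.0906, 0.2564]
tool_rot: [3.139, 0.01, 0.103]
ft_force: [0.2, -0.2, -4.1]
finger_gap: 0.258
gripper_force: 60.0
```

Request:
{"name": "servo_tool", "arguments": {"motion": [[[0, 0, 0, 0, 0, 0, 1], [0, 0, 0, 0, 0, 0, 1], [0, 0, 0, 0, 0, 0, 1]]]}}

```text
clock: 16.45
tcp_pos: [0.5738, -0.0869, 0.2578]
tool_rot: [3.14, 0.008, 0.105]
ft_force: [-0.0, 0.0, -4.0]
finger_gap: 0.258
gripper_force: 60.0
```

```bash
python3 - <<'E'
from h import *
S=np.array([.5542,-.1723,.162]); a=.105; ex=np.array([np.cos(a),np.sin(a),0]); 
go(np.r_[(S+.04*ex)[:2],.26],R=Ro.from_euler('xyz',[np.pi,0,a]).as_matrix())
E
```

```text
row [0.001, 0.008, 0.0] [11.5, 82.8, -2.2] | at [ 0.5738 -0.0869  0.2578] [3.14  0.008 0.105] t 16.45 q6 1.3
```

Request:
{"name": "servo_tool", "arguments": {"motion": [[[0, 0.008, 0, 3, 25, 0, 1], [0, 0.008, 0, 7, 50, 0, 1], [0, 0.008, 0, 11, 72, 8, 1], [0, 0.008, 0, 11, 83, 20, 1], [0, 0.008, 0, 11, 83, 34, 1], [0, 0.008, 0, 11, 83, 45, 1], [0, 0.008, 0, 11, 83, 45, 1], [0, 0.008, 0, 11, 83, 45, 1], [0, 0.008, 0, 11, 83, 45, 1]]]}}

```text
clock: 17.35
tcp_pos: [0.5945, -0.1691, 0.2154]
tool_rot: [3.138, -0.005, 0.105]
ft_force: [0.3, -1.0, -3.5]
finger_gap: 0.26
gripper_force: 60.0
```

```bash
python3 - <<'E'
from h import *
S=np.array([.5542,-.1723,.162]); a=.105; ex=np.array([np.cos(a),np.sin(a),0]); ey=np.array([-ex[1],ex[0],0])
go(np.r_[(S+.04*ex)[:2],.16],R=Ro.from_euler('xyz',[np.pi,0,a]).as_matrix())
c=cam('wrist'); s=cam('scene'); d=cam('side')
for k,fish in((c,True),(s,False),(d,False)):
  for x in(-.09,.09):
    for y in(-.0165,.0165):
      q=proj(k,S+x*ex+y*ey+[0,0,.007],fish)[0]; cv2.circle(k['frame'],tuple(int(round(t)) for t in q),0 if not fish else 1,(255,0,255),-1)
A=cv2.resize(c['frame'][0:300,130:400],(360,400),interpolation=2)
B=cv2.resize(s['frame'][150:250,120:230],(440,400),interpolation=2)
cv2.imwrite('pics/p1.png',np.hstack([A,B]))
D=cv2.resize(d['frame'][95:195,240:330],(360,400),interpolation=2); cv2.imwrite('pics/p1s.png',D)
E
```

```text
row [0.003, -0.005, 0.0] [-0.7, -1.2, 55.4] | at [ 0.5945 -0.1691  0.2154] [ 3.138 -0.005  0.105] t 17.35 q6 1.17
```

View pics/p1.png

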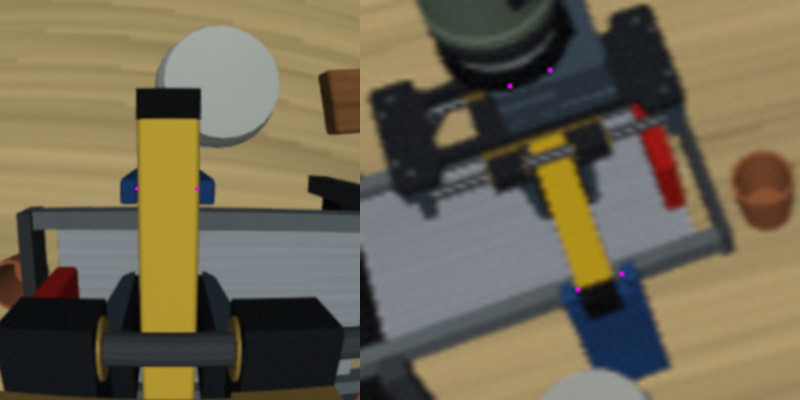

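The wrist view shows the far fork's ears at columns 121–215 (centre 168) and the bar at 138–200 (centre 169), so they line up. The scene view shows the bar's end above the fork. Lowering now.

Request:
{"name": "servo_tool", "arguments": {"motion": [[[0, 0, 0, 0, 0, 10, 1], [0, 0, 0, 0, 0, 22, 1], [0, 0, 0, 0, 0, 34, 1], [0, 0, 0, 0, 0, 44, 1], [0, 0, 0, 0, 0, 50, 1], [0, 0, 0, 0, 0, 53, 1], [0, 0, 0, 0, 0, 54, 1], [0, 0, 0, 0, 0, 54, 1]]]}}

```text
clock: 18.3
tcp_pos: [0.5945, -0.1698, 0.1608]
tool_rot: [3.138, -0.004, 0.105]
ft_force: [-0.2, 0.1, -3.7]
finger_gap: 0.26
gripper_force: 60.0
```

```bash
python3 - <<'E'
from h import *
S=np.array([.5542,-.1723,.162]); a=.105; ex=np.array([np.cos(a),np.sin(a),0])
go(np.r_[(S+.04*ex)[:2],.1547],R=Ro.from_euler('xyz',[np.pi,0,a]).as_matrix()); s=env.get_state(); print(np.round(s['ft_force'],1),np.round(s['moment'],2))
E
```

```text
row [0.003, -0.004, -0.0] [-0.4, -1.7, 6.1] | at [ 0.5945 -0.1698  0.1608] [ 3.138 -0.004  0.105] t 18.3 q6 1.17
[-0.2  0.1 -3.7] [0.01 0.   0.  ]
```

Free so far. Now the last few millimetres, with the small tilt and y correction.

Request:
{"name": "servo_tool", "arguments": {"motion": [[[0, -0.004, 0, 0, -1, 2, 1], [0, -0.004, 0, 0, -1, 4, 1], [0, -0.004, 0, 0, -1, 5, 1], [0, -0.004, 0, 0, -1, 5.5, 1], [0, -0.004, 0, 0, -1, 5.5, 1]]]}}

```text
clock: 18.8
tcp_pos: [0.5942, -0.1687, 0.155]
tool_rot: [3.139, 0.001, 0.105]
ft_force: [-0.4, 0.5, -4.7]
finger_gap: 0.261
gripper_force: 60.0
```

Request:
{"name": "servo_tool", "arguments": {"motion": [[[0, 0, 0, 0, 0, 0.5, 1], [0, 0, 0, 0, 0, 1, 1], [0, 0, 0, 0, 0, 1, 1]]]}}

```text
clock: 19.1
tcp_pos: [0.5943, -0.1687, 0.1548]
tool_rot: [3.138, 0.0, 0.105]
ft_force: [-1.8, 0.0, -0.0]
finger_gap: 0.262
gripper_force: 60.0
```

Request:
{"name": "servo_tool", "arguments": {"motion": [[[0, 0, 0, 0, 0, 0.4, 1], [0, 0, 0, 0, 0, 0.4, 0.4], [0, 0, 0, 0, 0, 0.4, 0.1], [0, 0, 0, 0, 0, 0.4, 0.1], [0, 0, 0, 0, 0, 0.4, 0.1], [0, 0, 0, 0, 0, 0.4, 0.1]]]}}

```text
clock: 19.7
tcp_pos: [0.5943, -0.1687, 0.1536]
tool_rot: [3.139, 0.001, 0.105]
ft_force: [-0.1, 0.0, -0.1]
finger_gap: 0.447
gripper_force: 0.0
```

Request:
{"name": "servo_tool", "arguments": {"motion": [[[0, 0, 0, 0, 0, -10, 0.1], [0, 0, 0, 0, 0, -25, 0.1], [0, 0, 0, 0, 0, -50, 0.1], [0, 0, 0, 0, 0, -90, 0.1], [0, 0, 0, 0, 0, -135, 0.1], [0, 0, 0, 0, 0, -175, 0.1], [0, 0, 0, -50, -50, -200, 0.1], [0, 0, 0, -100, -100, -200, 0.1], [0, 0, 0, -130, -140, -200, 0.1], [0, 0, 0, -130, -140, -200, 0.1]]]}}

```text
clock: 20.7
tcp_pos: [0.4485, -0.0412, 0.3545]
tool_rot: [3.139, -0.001, 0.104]
ft_force: [0.6, 1.2, 0.8]
finger_gap: 0.451
gripper_force: 0.0
```

```bash
python3 - <<'E'
from h import *
S=np.array([.5542,-.1723,.162]); a=.105; ex=np.array([np.cos(a),np.sin(a),0]); ey=np.array([-ex[1],ex[0],0]); M=np.array([ex,ey,[0,0,1]])
c=cam('wrist'); s=cam('scene'); d=cam('side'); print(env.get_state()['tcp_pos'])
p,ce=blob(s['frame'],(20,120,60),(36,255,255),(140,160,220,250)); w=np.array([M@(atz(s,q,.172)-S) for q in p]); print('scene yellow',len(p),w.min(0),w.max(0),w.mean(0))
p,ce=blob(d['frame'],(20,120,60),(36,255,255),(230,90,340,200)); w=np.array([M@(atz(d,q,.17)-S) for q in p]); print('side yellow',len(p),w.min(0),w.max(0),w.mean(0))
A=cv2.resize(s['frame'][150:300,20:240],(440,300),interpolation=2)
D=cv2.resize(d['frame'][95:195,240:330],(270,300),interpolation=2); cv2.imwrite('pics/p2.png',np.hstack([A,D]))
E
```

```text
[ 0.4490106  -0.04125496  0.35525764]
scene yellow 643 [-0.123834   -0.01400117  0.01      ] [0.12530535 0.01168145 0.01      ] [ 0.00610556 -0.00152645  0.01      ]
side yellow 554 [-0.12232463 -0.01804888  0.008     ] [0.13042658 0.0395225  0.008     ] [-0.00026369  0.00989652  0.008     ]
```

View pics/p2.png

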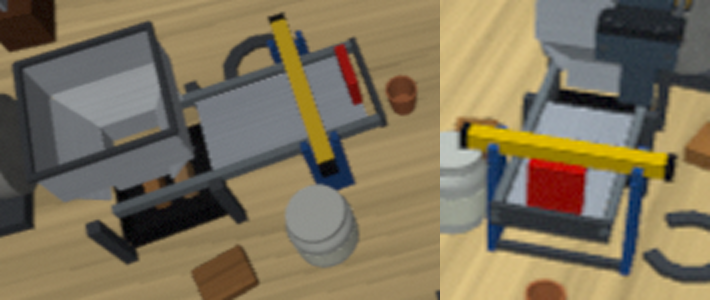

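The bar lies level in both forks. The scene view shows it running from (278,18) to (330,170), and it is centred to about 1 mm. The handle is drawn out beyond it, and the blocks are in the tray at (155,190).

```bash
python3 -c "
from plant import env
print(env.job_done())"
```

```text
the job is handed in; nothing more can be done
None
```

The job is handed in: the gate is drawn to its end stop, both blocks are in the tray, and the locking bar lies level and centred in the two forks; about 21 s was used and nothing else was moved on purpose.

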